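# Start the plate shaker and its timer

## Robot

A 7-joint arm with a two-finger parallel gripper is mounted at the origin on the work surface. World frame = base frame: x ahead of the robot, y to its left, z up, the work surface at z = 0. Lengths are in m, angles in rad, forces in N, time in s.
With the tool pointing down it reaches from about 0.425 to 0.875 m from the base axis. Payload 4.7 kg.
Tool frame: the origin (TCP) lies midway between the tips of the shut fingers; the grasp point (between the pads) lies robot.grip_point_offset behind it (robot.grip_point_offset is the distance from the TCP to the grasp point, in m); z points along the fingers, y is the line along which they close (so a half turn about z gives the same grasp; the last joint's range is limited). The gripper opens to 87 mm and grips with 3 to 60 N. Pads are 19 mm wide; open, the fingers measure 117 mm over their backs; the gripper's body (75 mm by 190 mm) begins 51 mm behind the grasp point.
Start: joints at [1.184, 0.321, -0.07, 1.45, 0.023, 1.371, -0.057], TCP at [0.254, -0.599, 0.223] pointing down, gripper open.
Joint ranges: [-2.86, 2.86], [-0.3, 2.09], [-1.38, 1.24], [0.06, 2.45], [-1.56, 4.7], [0.09, 2.05], [-2.69, 2.69]. Speed limits (rad/s): [2.57, 2.57, 3.14, 3.14, 3.14, 3.14, 3.14].

## Interface

Orientations are given as a rotation vector (axis times angle).
In Python, from workcell import robot gives the robot as it stands.
- The arm moves only by the tool jog_arm, never from a script. Its argument "increments" is a list that holds one entry, the list of rows, each a list of 4 numbers: the shift along the tool's x, y, z in units of 30 mm (1.0 is 30 mm), then the turn about the tool's z in rad. In form: [[[dx, dy, dz, turn], ...]]. A call has 1 to 10 rows; each row shifts and turns the commanded pose from where the row before left it, along the tool's axes as they then stand; what a row does not reach is not made up. A row lasts 1/8 s, in which the tool goes at most 62.5 mm and 10.7 degrees, less where a joint would pass 70% of its speed; a pose out of reach is approached as far as the arm can. A call is refused whole if a number of a shift passes 1 or a number of a turn 0.188, either way. A call with a gripper value outside its range is refused whole. "grip" is the finger opening in mm, from 0 to 87, set as the call begins (left out, the last holds). The fingers move at their own pace and stop on an object; "squeeze" is the grip in N (left out, the last holds). Time passes only in rows, so rows that do not move let the fingers close. It gives the time, the measured TCP pose, the force, the opening and the grip force at its end, in the units of the state.
- robot.get_obs(): the state, without advancing time (a new reading comes with each control period).
- robot.capture(name): name is "side" or "top" or "wrist"; returns (picture, depth): 384x512x3 uint8, blue, green, red; 384x512 float32, m along the optical axis (not along the pixel's ray), 0 where there is no reading.
- robot.camera_params(name): a dict with "K" (3x3 intrinsics, pixels), "rvec" (rotation vector, rad) and "tvec" (3), from world to camera coordinates, as OpenCV has them. Camera axes: x right, y down, z forward; pixel columns grow to the right and rows downward; lengths in m; the calibration is good to about 2 mm. A picture is of the moment at which its call begins: read the wrist's pose just before it. camera_params takes no time and is no camera call; for the wrist camera it gives the pose at the moment of the call.
- robot.job_done(): hands the job in; it is judged then, once.
The state is a dict: "t": time; "joint_pos": joint angles; "joint_velocities": joint speeds; "joint_torque": joint torques, N m; "position": TCP position; "orientation": TCP orientation; "force": force on the tool from outside, world axes, zero at the start; "moment": the same for the moment, N m; "opening": finger opening in m; "grasp_force": force on a finger pad.
Only numpy, scipy, OpenCV 4.12 (cv2) and the standard library are available. Lean on these libraries where they do the work, as an engineer would, in place of code of your own. Each camera call takes 0.05 s, during which the arm holds its last target. There are 200 camera calls.

## Task

Start the shaker with the fingertips of the closed gripper, in this order: tip the white rocker on by pressing its raised, dotted half fully down; press the blue key fully in; press the green key fully in; and last press in the black key on the white bench timer. Do not press the red or yellow key, and do not pick up, tip or shove the timer or anything else on the bench.

Things in the scene. Friction and masses are not known exactly. Their poses are not given: they have to be found in the camera images.
- shaker: Fixed cream shaker. Origin on the bench under the middle of its control ledge; x away from the robot, y along the ledge. Ledge: flat, 70 mm high, x -55 to 55, 360 mm wide. Behind it (x 70 to 340) the dish platform, 92 mm high, rim 104 mm. Four keys and the rocker stand in one row along y on the ledge, 65 mm apart, in an order that varies.
- rocker (a joint): White mains rocker, plate 64 x 28 x 10 mm, long side along the shaker's x, in a black frame; pivot at its middle, 88 mm above the bench. Rad: 0 = off (dotted half, nearest the robot, raised 0.2 rad), 0.4 = on (that half fully down, sloping 0.2 rad); starts 0 to 0.06. Pressing the dotted half increases it, 2 to 5 N; stays where left.
- rocker_dot (a point): The black dot on top of the rocker's raised half, 24 mm from the pivot; x along the plate away from the robot, z out of the plate. Off: about 98 mm above the bench; on: about 88 mm. A wide fingertip meets the plate's higher part, nearer the pivot, so it ends 2 to 3 mm higher.
- key_blue (a joint): Push key, a round flat-topped cap 30 mm across in a metal collar (42 mm across, 10 mm high) on the shaker's control ledge. Joint value in m: 0 = fully out, 0.008 = fully in (8 mm travel, straight down; it starts 0 to 0.0015 in). Slides against about 3 N and stays where it is left. Blue: speed.
- key_blue_top (a point): Centre of the flat top of the blue key; moves with it. Fully out it is 92 mm above the bench (22 mm above the ledge), fully in 84 mm.
- key_green (a joint): Push key, a round flat-topped cap 30 mm across in a metal collar (42 mm across, 10 mm high) on the shaker's control ledge. Joint value in m: 0 = fully out, 0.008 = fully in (8 mm travel, straight down; it starts 0 to 0.0015 in). Slides against about 3 N and stays where it is left. Green: start.
- key_green_top (a point): Centre of the flat top of the green key; moves with it. Fully out it is 92 mm above the bench (22 mm above the ledge), fully in 84 mm.
- key_red (a joint): Push key, a round flat-topped cap 30 mm across in a metal collar (42 mm across, 10 mm high) on the shaker's control ledge. Joint value in m: 0 = fully out, 0.008 = fully in (8 mm travel, straight down; it starts 0 to 0.0015 in). Slides against about 3 N and stays where it is left. Red: stop; not to be pressed.
- key_red_top (a point): Centre of the flat top of the red key; moves with it. Fully out it is 92 mm above the bench (22 mm above the ledge), fully in 84 mm.
- key_yellow (a joint): Push key, a round flat-topped cap 30 mm across in a metal collar (42 mm across, 10 mm high) on the shaker's control ledge. Joint value in m: 0 = fully out, 0.008 = fully in (8 mm travel, straight down; it starts 0 to 0.0015 in). Slides against about 3 N and stays where it is left. Yellow: reverse; not to be pressed.
- key_yellow_top (a point): Centre of the flat top of the yellow key; moves with it. Fully out it is 92 mm above the bench (22 mm above the ledge), fully in 84 mm.
- timer: Loose white bench timer, 80 x 60 x 36 mm, 250 g, standing on the bench beside the shaker, left or right. Origin: centre of its underside; z up, x along the 80 mm side.
- timer_key (a joint): Black round push key, 30 mm across, in the middle of the timer's top. Value in m: 0 = out, 0.008 = fully in (straight down); starts 0 to 0.0015; slides against about 3 N and stays where it is left.
- timer_key_top (a point): Centre of the timer key's flat top; moves with it. 50 mm above the bench when out, 42 mm when fully in.
- slide_box: Loose cardboard box with white lid, 85 x 65 x 35 mm, on the side of the shaker where the timer is not. Origin: centre of its underside. Bystander.
- dish_a: Loose clear square dish, 100 x 100 x 18 mm, yellow filling, on the platform. Origin: centre of its underside. Bystander.
- dish_b: Loose clear square dish, 100 x 100 x 18 mm, greenish filling, on the platform. Origin: centre of its underside. Bystander.
- bottle: Loose amber bottle, 68 mm across, 140 mm high, orange cap. Origin: centre of its underside. Bystander.
- beaker: Loose glass beaker, 72 mm across, 90 mm high. Origin: centre of its underside. Bystander.
- forceps: Loose steel forceps, 120 x 12 x 8 mm, lying between robot and shaker. Origin: its middle, on the bench. Bystander.
- phone: Loose black phone, 150 x 72 x 9 mm, lying flat. Origin: centre of its underside. Bystander.
Mind the look-alikes: they are no part of the job. Leave any orange look-alike of the timer alone.

How it is judged:
On the way, in this order (a step that is already met when the one before it is completed fails the run):
1. the rocker is tipped on (value of joint rocker above 0.34 rad), for 0.1 s.
2. the blue key is fully in (value of joint key_blue above 0.0064 m), for 0.1 s.
3. the green key is fully in (value of joint key_green above 0.0064 m), for 0.1 s.
4. the timer's key is fully in (value of joint timer_key above 0.0064 m), for 0.1 s.
At the end, for the whole second after the job is handed in: Rocker on (over 0.34 of 0.4 rad); blue, green and timer keys in (over 6.4 of 8 mm); red and yellow keys out (under 4.5 mm); timer upright, at rest, within 30 mm of its start; every bystander within 25 mm of its start (value of joint rocker above 0.34 rad and value of joint each of key_blue, key_green, timer_key above 0.0064 m and value of joint each of key_red, key_yellow below 0.0045 m and distance of timer from where it was at the start of the episode below 0.03 m and angle between timer's own z axis and vertical below 0.1 rad and linear speed of timer below 0.02 m/s and distance of each of slide_box, dish_a, dish_b, bottle, beaker, forceps, phone from where it was at the start of the episode below 0.025 m); the robot touches nothing.
It fails at once if the red or yellow key is pressed (over 4.5 mm) (value of joint any of key_red, key_yellow above 0.0045 m).
It fails at once if a key is pressed (over 4.5 mm) out of order: blue before the rocker is on, green before blue is in, or the timer's before green is in ((value of joint key_blue above 0.0045 m and value of joint rocker below 0.3 rad) or (value of joint key_green above 0.0045 m and value of joint key_blue below 0.0058 m) or (value of joint timer_key above 0.0045 m and value of joint key_green below 0.0058 m)).
It fails at once if the timer is lifted (over 8 mm), tipped (over 0.25 rad) or shoved (over 30 mm) (height (world z) of timer above 0.008 m or angle between timer's own z axis and vertical above 0.25 rad or distance of timer from where it was at the start of the episode above 0.03 m).
It fails at once if a bystander is moved more than 25 mm (distance of any of slide_box, dish_a, dish_b, bottle, beaker, forceps, phone from where it was at the start of the episode above 0.025 m).
It also fails if it takes over 48 s, if anything falls off the work surface, if the arm or the gripper's body presses on something with over 40 N, if the wrist force passes 120 N, or if a joint passes its speed limit or range.

## Working session

There is one attempt and no reset: what is moved stays moved. The work goes in short steps, Python scripts to look and compute and a tool call to move; the robot and the scene stay as the last step left them, time stands still between calls to the robot, and variables do not carry over. Pictures are saved under pics/ and viewed, at most 10 in all, crops included, and the job is handed in when it is done.

Besides the shell and the picture viewer there is one more tool, called after ">>>" as a command line: name --argument value ..., lists and objects as JSON in quotes. jog_arm: Moves the arm, as the interface text tells. Its arguments: {"type":"object","properties":{"increments":{"type":"array"},"grip":{"type":"number"},"squeeze":{"type":"number"}},"required":["increments"]}

```bash
ls; mkdir -p pics
cat > h.py <<'E'
import numpy as np, cv2
from workcell import robot
def cam(n):
    p=robot.camera_params(n); R,_=cv2.Rodrigues(np.array(p["rvec"],float)); return np.array(p["K"],float),R,np.array(p["tvec"],float).ravel()
def onplane(c,u,v,z):
    K,R,t=c; d=R.T@np.linalg.inv(K)@np.array([u,v,1.]); o=-R.T@t
    return o+d*(z-o[2])/d[2]
def pts(c,dep):
    K,R,t=c; v,u=np.mgrid[:dep.shape[0],:dep.shape[1]]
    P=np.stack([(u-K[0,2])/K[0,0]*dep,(v-K[1,2])/K[1,1]*dep,dep],-1)
    return (P-t)@R
E
python3 - <<'E'
from h import *
for n in("top","side"):
    c=cam(n);im,d=robot.capture(n);cv2.imwrite(f"pics/{n}0.png",im);np.savez(f"{n}0.npz",im=im,d=d)
    print(n,-c[1].T@c[2],c[1][2],c[0][0,0])
o=robot.get_obs();print(o)
E
```

```text
pics
top [0.38579235 0.03725969 1.20824449] [ 0.13327194 -0.01167632 -0.99101072] 401.2207706142768
side [ 0.48540975 -0.77394639  0.91396536] [ 0.04938338  0.70982758 -0.70264222] 393.281631879401
{'t': 0.1, 'joint_pos': array([ 1.18408304,  0.32176913, -0.07009023,  1.45156738,  0.02260321,
        1.37077781, -0.05694223]), 'joint_velocities': array([-0.00046266, -0.00181734,  0.00023985, -0.0041694 ,  0.00017797,
        0.00060566,  0.00209756]), 'joint_torque': array([-1.79034587e-04, -4.92569447e+01, -4.05757986e-01, -3.13399422e+01,
       -6.43609185e-02,  3.94436123e-02,  3.80152665e-05]), 'position': array([ 0.25337301, -0.59804525,  0.22155054]), 'orientation': array([-3.07707324e+00, -6.25043305e-01,  6.85974636e-04]), 'force': array([0.17989448, 0.45199696, 0.03244627]), 'moment': array([-0.01744071, -0.03885123, -0.01732088]), 'grasp_force': 0.0, 'opening': 0.0863867570610405}
```

View pics/top0.png

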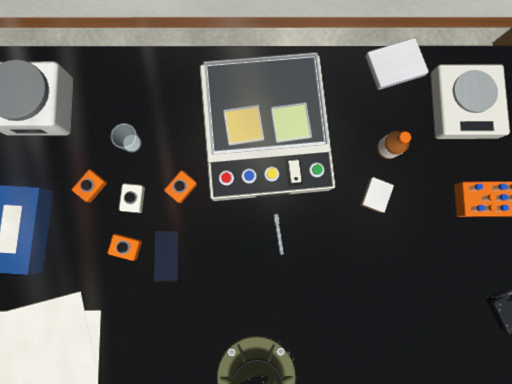

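View pics/side0.png

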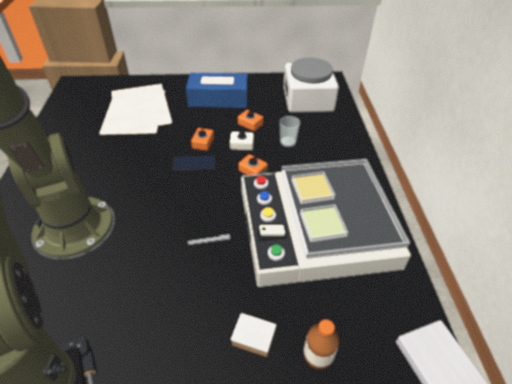

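The top view shows the row, left to right: red (226,178), blue (249,175), yellow (272,173), rocker (294,171) and green (317,170). The white timer is at (131,197), with three orange look-alikes around it. The side view shows the same row at (261,182), (264,198), (268,213), (271,230) and (276,252), and the timer at (241,140).

```bash
cat > m.py <<'E'
from h import *
D={n:np.load(f"{n}0.npz") for n in("top","side")}; C={n:cam(n) for n in D}
def mask(im,k):
    h=cv2.cvtColor(im,cv2.COLOR_BGR2HSV)
    r={"red":((172,110,80),(180,255,255)),"blue":((100,110,80),(130,255,255)),"yellow":((18,100,120),(32,255,255)),"green":((55,90,50),(90,255,255)),"white":((0,0,150),(180,60,255)),"black":((0,0,0),(180,255,90))}[k]
    return cv2.inRange(h,r[0],r[1])
def blob(n,k,u,v,r=9):
    im=D[n]["im"]; m=mask(im,k); w=np.zeros_like(m); w[v-r:v+r+1,u-r:u+r+1]=255; m&=w
    nn,l,s,c=cv2.connectedComponentsWithStats(m)
    i=min(range(1,nn),key=lambda i:np.hypot(*(c[i]-(u,v)))-s[i,4]*.1); return c[i],s[i,4],(l==i).astype(np.uint8)
def tri(a,b):
    P=[C[n][0]@np.hstack([C[n][1],C[n][2][:,None]]) for n in("top","side")]
    X=cv2.triangulatePoints(P[0],P[1],np.array(a,float).reshape(2,1),np.array(b,float).reshape(2,1)).ravel();return X[:3]/X[3]
S={"red":("red",226,178,261,182,.0915),"blue":("blue",249,175,264,198,.0915),"yellow":("yellow",272,173,268,213,.0915),"green":("green",317,170,276,252,.0915),"rocker":("white",294,171,271,230,.088),"timer":("white",131,197,241,140,.036),"tkey":("black",131,198,242,134,.05)}
for s,(k,u,v,a,b,z) in S.items():
    r=16 if s=="timer" else 13 if s=="rocker" else 6 if s=="tkey" else 9
    t=blob("top",k,u,v,r);q=blob("side",k,a,b,r)
    print(s,t[0].round(1),t[1],q[0].round(1),q[1],"tri",tri(t[0],q[0]).round(4),"top",onplane(C["top"],*t[0],z).round(4)[:2],"side",onplane(C["side"],*q[0],z).round(4)[:2])
    if s in("timer","rocker"):
        c=cv2.findContours(t[2],cv2.RETR_EXTERNAL,cv2.CHAIN_APPROX_NONE)[0][0]
        rc=cv2.minAreaRect(c);B=cv2.boxPoints(rc);print(rc, np.array([onplane(C["top"],*p,z)[:2] for p in B]).round(3).tolist())
v=np.hstack([cv2.resize(D["top"]["im"][140:215,100:200],None,fx=4,fy=4),cv2.resize(D["top"]["im"][140:215,205:305],None,fx=4,fy=4)])
w=np.hstack([cv2.resize(D["side"]["im"][100:170,190:290],None,fx=4,fy=4),cv2.resize(D["side"]["im"][170:240,220:320],None,fx=4,fy=4)])
cv2.imwrite("pics/crop.png",np.vstack([v,w]))
E
python3 m.py
```

```text
red [226.5 182. ] 2 [263. 183.] 1 tri [0.5574 0.0807 0.0735] top [0.5457 0.0795] side [0.565  0.0641]
blue [248.5 175.1] 74 [264.1 194.6] 70 tri [0.565  0.0174 0.09  ] top [0.565  0.0175] side [0.5647 0.0159]
yellow [271.6 173. ] 81 [267.7 211.2] 89 tri [ 0.5706 -0.0477  0.0903] top [ 0.5707 -0.0475] side [ 0.5703 -0.0487]
green [317.  168.9] 70 [276.2 248.8] 92 tri [ 0.582  -0.1767  0.0901] top [ 0.5818 -0.1764] side [ 0.5817 -0.1777]
rocker [294.4 170.6] 218 [271.7 229.7] 248 tri [ 0.5769 -0.1125  0.089 ] top [ 0.578  -0.1126] side [ 0.5761 -0.112 ]
((294.42999267578125, 171.00999450683594), (21.920310974121094, 10.18233871459961), 81.8698959350586) [[0.606, -0.095], [0.61, -0.123], [0.548, -0.131], [0.544, -0.102]]
timer [130.7 198. ] 434 [241.  140.8] 330 tri [0.5086 0.3677 0.0146] top [0.5077 0.3619] side [0.5067 0.3402]
((130.4769287109375, 197.68463134765625), (20.465730667114258, 27.287641525268555), 7.125016689300537) [[0.473, 0.396], [0.553, 0.389], [0.545, 0.329], [0.465, 0.337]]
tkey [129.5 196.9] 86 [241.7 131.7] 76 tri [0.5092 0.3583 0.0624] top [0.5094 0.3617] side [0.5107 0.3751]
```

View pics/crop.png

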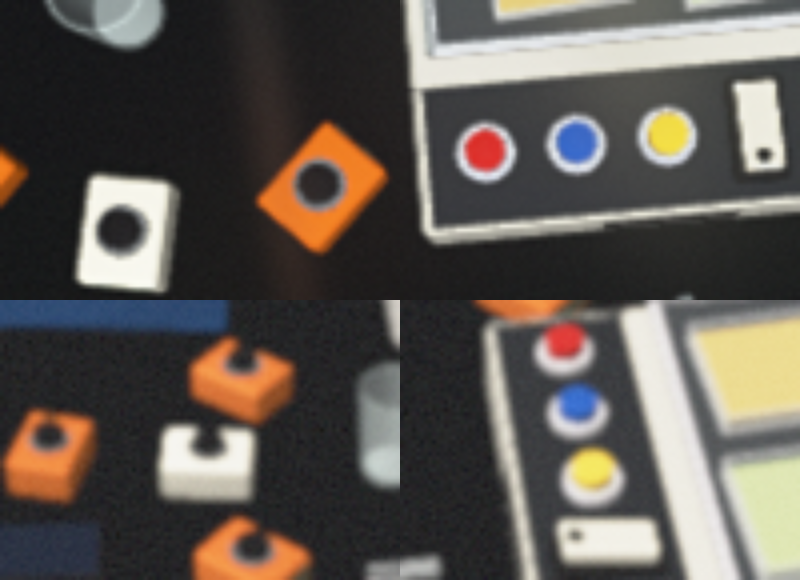

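The colour keys triangulate to about 90 mm high and 65 mm apart, and the rocker to 89 mm, all as expected. The crop shows the rocker's dot on the robot side, and the timer's key in the middle of the white body near top-view pixel (130,197). Closing, aligning and approaching now.

>>> jog_arm --increments '[[[0, 0, 0, 0.157], [0, 0, 0, 0.157], [0.7, -0.95, 0, 0], [0.7, -0.95, 0, 0], [0.7, -0.95, 0, 0], [0.7, -0.95, 0, 0], [0.7, -0.95, 0, 0], [0.7, -0.95, 0, 0], [0.7, -0.95, 0, 0], [0.7, -0.95, 0, 0]]]' --grip 0

```text
t: 1.35
position: [0.4014, -0.3556, 0.2222]
orientation: [-3.138, -0.136, 0.001]
force: [-0.0, 0.4, -0.4]
opening: 0.0019
grasp_force: 0.0
```

>>> jog_arm --increments '[[[0.7, -0.95, 0, 0], [0.7, -0.95, 0, 0], [0.7, -0.95, 0, 0], [0.7, -0.95, 0, 0], [0.7, -0.95, 0, 0], [0.7, -0.95, 0, 0], [0.7, -0.95, 0, 0], [0.4, -0.5, 0, 0], [0, 0, 0, 0], [0, 0, 0, 0]]]'

```text
t: 2.6
position: [0.5403, -0.1306, 0.2222]
orientation: [3.138, 0.134, -0.002]
force: [0.1, 0.2, 1.3]
opening: 0.0002
grasp_force: 0.0
```

```bash
cat > g.py <<'E'
from h import *
from scipy.spatial.transform import Rotation as Ro
G={"dot":(.5525,-.1142),"blue":(.565,.0174),"green":(.582,-.1767),"timer":(.5094,.3617),"rk":(.577,-.1125)}
def goto():
    o=robot.get_obs();R=Ro.from_rotvec(o["orientation"]).as_matrix();p=o["position"]
    print(o["t"],p.round(4),R.round(3).tolist(),o["opening"],o["force"].round(2))
    for k,g in G.items(): print(k,(R.T@(np.array([*g,.12])-p)/.03).round(2))
E
python3 - <<'E'
from g import *
goto(); c=cam("wrist")
im,d=robot.capture("wrist");cv2.imwrite("pics/w1.png",im);print(-c[1].T@c[2],c[1][2])
E
```

```text
2.6 [ 0.5403 -0.1306  0.2222] [[0.996, 0.085, -0.001], [0.085, -0.996, -0.001], [-0.001, 0.001, -1.0]] 0.00016757252542742694 [0.08 0.19 1.31]
dot [ 0.46 -0.51  3.41]
blue [ 1.25 -4.85  3.4 ]
green [1.26 1.65 3.41]
timer [  0.38 -16.44   3.4 ]
rk [ 1.27 -0.5   3.41]
[ 0.61608702 -0.1247493   0.38511214] [-0.28002577 -0.02468278 -0.95967512]
```

View pics/w1.png

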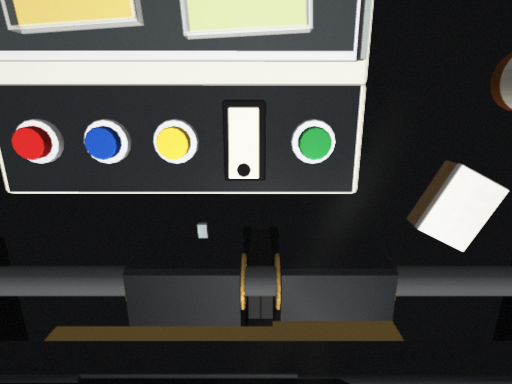

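The wrist view shows the dot at (244,170), rocker centre (244,143), blue (102,142) and green (315,142). I'll cross-check these while moving above the dot.

Run:
```python
from g import *
c=cam("wrist");im=cv2.imread("pics/w1.png")
for k,u,v,z in(("dot",244,170,.098),("rk",244,143,.09),("blue",102,142,.092),("green",315,142,.092)):print(k,onplane(c,u,v,z).round(4))
```

```text
dot [ 0.5529 -0.1159  0.098 ]
rk [ 0.5761 -0.1139  0.09  ]
blue [0.5662 0.0139 0.092 ]
green [ 0.5828 -0.1778  0.092 ]
```

>>> jog_arm --increments '[[[0.46, -0.5, 0.9, 0], [0, 0, 0.9, 0], [0, 0, 0.9, 0], [0, 0, 0.6, 0], [0, 0, 0, 0], [0, 0, 0, 0]]]'

```text
t: 3.4
position: [0.5541, -0.1136, 0.1246]
orientation: [3.138, 0.135, 0.003]
force: [-0.6, -0.1, -0.1]
opening: 0.0003
grasp_force: 0.0
```

>>> jog_arm --increments '[[[-0.07, 0, 0.3, 0], [0, 0, 0.3, 0], [0, 0, 0.2, 0], [0, 0, 0.15, 0], [0, 0, 0.1, 0], [0, 0, 0.1, 0], [0, 0, 0, 0], [0, 0, 0, 0]]]'

```text
t: 4.4
position: [0.5507, -0.1135, 0.0897]
orientation: [3.138, 0.136, -0.002]
force: [-6.1, 1.0, 7.9]
opening: 0.0008
grasp_force: 4.5
```

>>> jog_arm --increments '[[[0, 0, 0.05, 0], [0, 0, 0.05, 0], [0, 0, 0, 0], [0, 0, 0, 0]]]'

```text
t: 4.9
position: [0.5508, -0.1135, 0.0893]
orientation: [3.137, 0.136, -0.002]
force: [-12.6, 1.8, 23.0]
opening: 0.0003
grasp_force: 12.5
```

Rising force without motion means the rocker is on its stop. Lifting off and going towards blue, with a look at the rocker first.

>>> jog_arm --increments '[[[0, 0, -0.6, 0], [0, 0, -0.9, 0], [0, 0, -0.9, 0], [0, 0, -0.8, 0], [0, 0, 0, 0], [0, 0, 0, 0]]]'

```text
t: 5.65
position: [0.5512, -0.1133, 0.1813]
orientation: [-3.138, -0.136, 0.001]
force: [-0.6, -0.9, -0.3]
opening: 0.0006
grasp_force: 0.0
```

Run:
```python
from g import *
goto(); cw=cam("wrist")
a,d=robot.capture("wrist");b,_=robot.capture("side")
cv2.imwrite("pics/w2.png",np.vstack([a[40:240],cv2.resize(b[165:265,180:308],None,fx=4,fy=4)[:380]]))
P=pts(cw,d)
K,R,t=cw
for s in np.arange(-28,29,8):
    w=np.array([.5765+.9962*s/1e3,-.113+.0874*s/1e3,.088]);q=K@(R@w+t);u,v=(q[:2]/q[2]).astype(int)
    print(s,u,v,np.median(P[v-1:v+2,u-2:u+3,2]).round(4))
```

```text
5.65 [ 0.5512 -0.1133  0.1813] [[0.996, 0.087, -0.0], [0.087, -0.996, 0.0], [-0.0, -0.0, -1.0]] 0.0006470458554602885 [-0.62 -0.92 -0.29]
dot [0.04 0.03 2.04]
blue [ 0.84 -4.3   2.04]
green [0.84 2.19 2.04]
timer [-1.00e-02 -1.59e+01  2.05e+00]
rk [0.86 0.05 2.04]
-28 261 197 0.0894
-20 261 188 0.0901
-12 261 178 0.0919
-4 261 169 0.0938
4 261 159 0.0951
12 261 149 0.0968
20 261 139 0.0985
28 261 129 0.0998
```

View pics/w2.png

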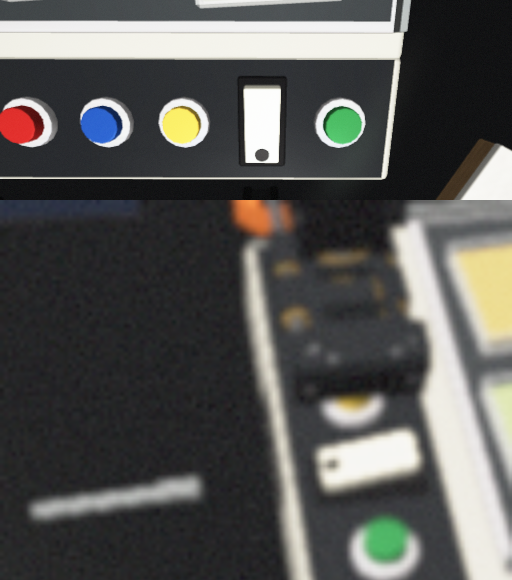

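The rocker's depth profile slopes 0.19 rad with the far end up, so it is on. The picture agrees: the dot at (262,155) is low. Next, blue.

>>> jog_arm --increments '[[[0.2, -0.9, 0, 0], [0.2, -0.9, 0, 0], [0.2, -0.9, 0, 0], [0.25, -0.9, 0, 0], [0, -0.65, 0, 0], [0, 0, 0.9, 0], [0, 0, 0.9, 0], [0, 0, 0.5, 0], [0, 0, 0, 0], [0, 0, 0, 0]]]'

```text
t: 7.0
position: [0.5664, 0.0158, 0.114]
orientation: [3.139, 0.136, 0.002]
force: [0.8, -0.6, -0.4]
opening: 0.0005
grasp_force: 0.0
```

>>> jog_arm --increments '[[[0, 0, 0.3, 0], [0, 0, 0.3, 0], [0, 0, 0.1, 0], [0, 0, 0.1, 0], [0, 0, 0.1, 0], [0, 0, 0.1, 0], [0, 0, 0.05, 0], [0, 0, 0, 0], [0, 0, 0, 0]]]'

```text
t: 8.12
position: [0.5657, 0.0158, 0.0842]
orientation: [3.137, 0.136, -0.0]
force: [-9.3, -0.7, 18.3]
opening: 0.0002
grasp_force: 9.2
```

Blue is on its stop: z is 84 mm with 18 N. Next, green.

>>> jog_arm --increments '[[[0, 0, -0.8, 0], [0, 0, -0.9, 0], [0, 0, -0.9, 0], [0, 0.9, 0, 0], [0, 0.9, 0, 0], [0, 0.9, 0, 0], [0, 0.9, 0, 0], [0, 0.9, 0, 0], [0, 0.9, 0, 0], [0, 0.95, 0, 0]]]'

```text
t: 9.38
position: [0.5828, -0.1747, 0.1593]
orientation: [3.138, 0.137, 0.002]
force: [-0.8, -0.3, 0.1]
opening: 0.0008
grasp_force: 0.0
```

>>> jog_arm --increments '[[[0, 0.1, 0.7, 0], [0, 0, 0.7, 0], [0, 0, 0, 0], [0, 0, 0, 0]]]'

```text
t: 9.88
position: [0.5831, -0.1768, 0.1182]
orientation: [3.138, 0.137, 0.002]
force: [-0.0, 0.4, -0.2]
opening: 0.0008
grasp_force: 0.0
```

Run:
```python
from g import *
goto()
b,_=robot.capture("side");cv2.imwrite("pics/s3.png",cv2.resize(b[165:265,180:308],None,fx=4,fy=4))
```

```text
9.875 [ 0.5831 -0.1768  0.1182] [[0.996, 0.087, 0.001], [0.087, -0.996, -0.0], [0.001, 0.0, -1.0]] 0.0007571437131536137 [-0.03  0.43 -0.25]
dot [-0.84 -2.17 -0.06]
blue [-0.04 -6.5  -0.06]
green [-0.04 -0.01 -0.06]
timer [ -0.89 -18.1   -0.07]
rk [-0.02 -2.15 -0.06]
```

View pics/s3.png

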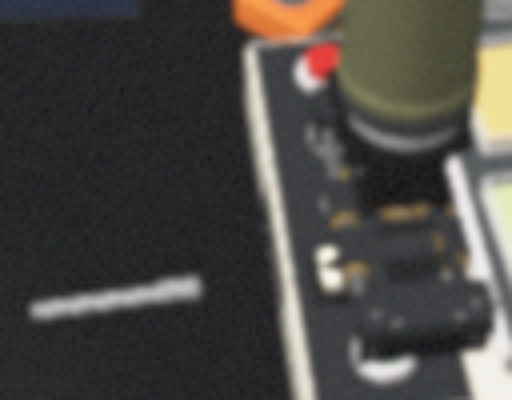

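The gripper, over the green collar at (385,360), hides blue here. Blue's force and height were clear enough, so I'm pressing green.

>>> jog_arm --increments '[[[0, 0, 0.4, 0], [0, 0, 0.3, 0], [0, 0, 0.1, 0], [0, 0, 0.1, 0], [0, 0, 0.1, 0], [0, 0, 0.1, 0], [0, 0, 0.08, 0], [0, 0, 0, 0], [0, 0, 0, 0]]]'

```text
t: 11.05
position: [0.5825, -0.1769, 0.0843]
orientation: [3.138, 0.136, 0.0]
force: [-7.8, 2.0, 13.9]
opening: 0.0003
grasp_force: 6.8
```

Green is on its stop. Travelling to the timer.

>>> jog_arm --increments '[[[0, 0, -0.8, 0], [0, 0, -0.9, 0], [0, 0, -0.9, 0], [0, -1, 0, 0], [0, -1, 0, 0], [0, -1, 0, 0], [0, -1, 0, 0], [0, -1, 0, 0], [0, -1, 0, 0], [0, -1, 0, 0]]]'

```text
t: 12.3
position: [0.5647, 0.0333, 0.16]
orientation: [-3.139, -0.136, -0.002]
force: [0.1, 0.3, 1.6]
opening: 0.0007
grasp_force: 0.0
```

>>> jog_arm --increments '[[[-0.2, -1, 0, 0], [-0.2, -1, 0, 0], [-0.2, -1, 0, 0], [-0.2, -1, 0, 0], [0, -1, 0, 0], [0, -1, 0, 0], [0, -1, 0, 0], [0, 0, 0, 0], [0, 0, 0, 0]]]'

```text
t: 13.42
position: [0.5226, 0.2386, 0.1599]
orientation: [3.138, 0.135, 0.0]
force: [-0.2, -0.2, -0.5]
opening: 0.0006
grasp_force: 0.0
```

Run:
```python
from g import *
goto();c=cam("wrist"); im,d=robot.capture("wrist");cv2.imwrite("pics/w4.png",im);P=pts(c,d)
h=cv2.cvtColor(im,cv2.COLOR_BGR2HSV); m=cv2.inRange(h,(0,0,150),(180,60,255))
for q in cv2.findContours(m,cv2.RETR_CCOMP,cv2.CHAIN_APPROX_NONE)[0]:
    if cv2.contourArea(q)>250:
        r=cv2.minAreaRect(q);print(r,onplane(c,*r[0],.05).round(4),onplane(c,*r[0],.036).round(4),P[int(r[0][1]),int(r[0][0])].round(4))
```

```text
13.425 [0.5226 0.2386 0.1599] [[0.996, 0.086, 0.0], [0.086, -0.996, -0.001], [0.0, 0.001, -1.0]] 0.0006151879849817854 [-0.24 -0.24 -0.5 ]
dot [-0.02 11.8   1.34]
blue [0.77 7.47 1.33]
green [ 0.78 13.96  1.34]
timer [-0.08 -4.13  1.33]
rk [ 0.8  11.82  1.34]
((282.5, 166.5), (41.0, 43.0), 90.0) [0.5444 0.2205 0.05  ] [0.5417 0.2192 0.036 ] [0.545  0.221  0.0507]
((283.2500305175781, 167.75001525878906), (36.76955032348633, 37.47665786743164), 45.0) [0.5434 0.2197 0.05  ] [0.5406 0.2184 0.036 ] [0.5443 0.2201 0.0514]
((464.2184753417969, 168.05975341796875), (41.51695251464844, 56.551490783691406), 27.824094772338867) [0.5568 0.0647 0.05  ] [0.5546 0.0554 0.036 ] [0.5634 0.0934 0.0933]
((124.22114562988281, 185.2345733642578), (67.30210876464844, 85.9742431640625), 4.927110195159912) [0.5158 0.3563 0.05  ] [0.5115 0.362  0.036 ] [0.5159 0.3565 0.05  ]
((121.50001525878906, 188.00001525878906), (44.547725677490234, 41.719295501708984), 45.0) [0.513  0.3588 0.05  ] [0.5087 0.3646 0.036 ] [0.5132 0.3589 0.0506]
((450.5, 114.5), (229.0, 121.0), 90.0) [0.5997 0.0877 0.05  ] [0.5998 0.0797 0.036 ] [0.5999 0.1013 0.0727]
((120.5, 9.5), (19.0, 53.0), 90.0) [0.6535 0.3551 0.05  ] [0.6563 0.3607 0.036 ] [0.6536 0.355  0.051 ]
```

View pics/w4.png

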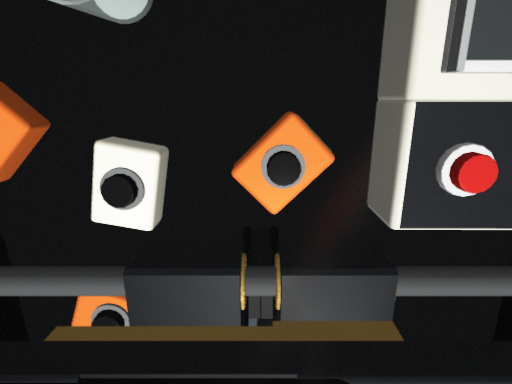

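The wrist view shows the timer key at (120,191), about (0.510, 0.360) at 50 mm. That matches the first fix. Moving above it.

>>> jog_arm --increments '[[[-0.08, -0.9, 0, 0], [0, -0.9, 0, 0], [0, -0.9, 0, 0], [0, -0.9, 0, 0], [0, -0.5, 0, 0], [0, 0, 0.9, 0], [0, 0, 0.9, 0], [0, 0, 0.9, 0], [0, 0, 0, 0], [0, 0, 0, 0]]]'

```text
t: 14.72
position: [0.51, 0.3616, 0.0801]
orientation: [-3.138, -0.135, -0.002]
force: [0.5, -0.3, -0.7]
opening: 0.0008
grasp_force: 0.0
```

>>> jog_arm --increments '[[[0, 0, 0.5, 0], [0, 0, 0.35, 0], [0, 0, 0.1, 0], [0, 0, 0.1, 0], [0, 0, 0.1, 0], [0, 0, 0.08, 0], [0, 0, 0.06, 0], [0, 0, 0, 0], [0, 0, 0, 0]]]'

```text
t: 15.85
position: [0.5091, 0.3618, 0.0424]
orientation: [3.138, 0.136, 0.001]
force: [-5.2, -4.9, 14.1]
opening: 0.0006
grasp_force: 6.8
```

The timer key is at its stop: 42.4 mm with 14 N. Lifting clear and verifying.

>>> jog_arm --increments '[[[0, 0, -0.4, 0], [0, 0, -0.8, 0], [0, 0, -0.9, 0], [0, 0, -0.9, 0], [-0.5, 0.5, -0.9, 0], [-0.7, 0.5, -0.5, 0], [-0.7, 0, 0, 0], [0, 0, 0, 0], [0, 0, 0, 0]]]'

```text
t: 16.98
position: [0.4558, 0.327, 0.1725]
orientation: [-3.138, -0.136, -0.002]
force: [0.3, 0.3, -0.6]
opening: 0.0004
grasp_force: 0.0
```

Run:
```python
from g import *
goto();c=cam("wrist"); im,d=robot.capture("wrist");P=pts(c,d);K,R,t=c
ct=cam("top");it,dt=robot.capture("top");cs=cam("side");s,ds=robot.capture("side")
for nm,cc,dd in(("w",c,d),("top",ct,dt),("side",cs,ds)):
    Q=pts(cc,dd)
    for k,g,z in(("tkey",(.5094,.3617),.042),("blue",(.565,.0174),.084),("green",(.582,-.1767),.084),("yellow",(.5706,-.0477),.092),("red",(.559,.082),.092)):
        q=cc[0]@(cc[1]@np.array([*g,z])+cc[2]);u,v=(q[:2]/q[2]).round().astype(int)
        if 3<u<508 and 3<v<380: print(nm,k,u,v,np.median(Q[v-1:v+2,u-1:u+2],axis=(0,1)).round(4))
cv2.imwrite("pics/f.png",np.hstack([cv2.resize(it[130:230,80:340],None,fx=3,fy=3)]))
```

```text
16.975 [0.4558 0.327  0.1725] [[0.996, 0.086, 0.001], [0.086, -0.996, 0.0], [0.001, -0.0, -1.0]] 0.00041694260839790243 [ 0.34  0.32 -0.65]
dot [ 1.94 14.93  1.75]
blue [ 2.73 10.6   1.75]
green [ 2.74 17.09  1.75]
timer [ 1.88 -1.    1.75]
rk [ 2.76 14.95  1.75]
w tkey 226 122 [0.5093 0.3614 0.0425]
top tkey 130 197 [0.4861 0.2973 0.2668]
top blue 249 176 [0.5637 0.016  0.0839]
top green 317 169 [ 0.5826 -0.1775  0.085 ]
top yellow 272 173 [ 0.5708 -0.0486  0.0916]
top red 226 177 [0.56   0.081  0.0934]
side tkey 242 136 [0.5111 0.3579 0.0437]
side blue 264 196 [0.5649 0.0182 0.0831]
side green 276 250 [ 0.5813 -0.1761  0.0849]
side yellow 268 211 [ 0.571  -0.049   0.0922]
side red 261 179 [0.56   0.08   0.0935]
```

View pics/f.png

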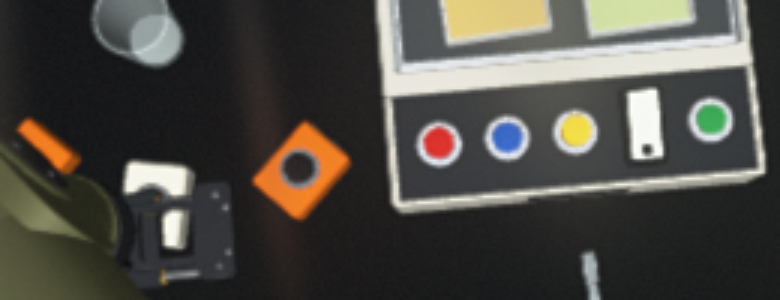

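The depth readings put blue, green and the timer key at 84, 85 and 42.5 mm, all in. Red and yellow are still out at 92–93 mm. The picture shows the timer and the other things in place, with the gripper clear above the timer.

```bash
python3 -c "
from workcell import robot
print(robot.job_done())"
```

```text
the job is handed in; nothing more can be done
None
```

I handed the job in at about 17 s: rocker, blue, green and timer key were pressed in order and checked in by depth, red and yellow stayed out, and nothing looked moved in the last picture; the hand-in returned no verdict.

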